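# Sort bumper mounting blocks with a go/no-go step gauge

## Robot

A 6-joint arm with a two-finger parallel gripper is mounted at the origin on the work surface. World frame = base frame: x ahead of the robot, y to its left, z up, the work surface at z = 0. Lengths are in m, angles in rad, forces in N, time in s.
With the tool pointing down it reaches from about 0.275 to 0.85 m from the base axis. Payload 5.2 kg.
Tool frame: the origin (TCP) lies at the very end of the fingers, on their centre line; the grasp point (between the pads) lies 19 mm behind it; z points along the fingers, x is the direction in which the jaws open and shut, and the axes are right-handed (so a half turn about z gives the same grasp; the last joint's range is limited). The gripper opens to 85 mm and grips with 20 to 120 N. Pads are 22 mm wide; open, the fingers measure 114 mm over their backs; the gripper's body (76 mm by 85 mm) begins 54 mm behind the grasp point. The pads swing forward as they close: fully open they stand 13 mm farther back than shut.
Start: joints at [-1.437, 0.259, 1.535, -0, 1.348, -0.203], TCP at [0.182, -0.519, 0.21] pointing down, gripper open.
Joint ranges: [-3.14, 3.14], [-0.91, 2.08], [0.19, 2.58], [-1.22, 4.36], [0.22, 2.71], [-3.12, 3.12]. Speed limits (rad/s): [2.57, 2.57, 3.14, 3.14, 3.14, 3.14].

## Interface

Orientations are given as a rotation vector (axis times angle).
In Python, from workcell import r, eyes gives the robot as it stands.
- The arm moves only by the tool apply_moves, never from a script. Its argument "plan" is a list of rows, each an object with "dp": the shift along the tool's x, y, z in m, a list of three; "angular": the turn, a rotation vector about the tool's x, y, z in degrees, a list of three. A call has 1 to 12 rows; each row shifts and turns the commanded pose from where the row before left it, along the tool's axes as they then stand; what a row does not reach is not made up. A row lasts 1/8 s, in which the tool goes at most 62.5 mm and 10.7 degrees, less where a joint would pass 70% of its speed; a pose out of reach is approached as far as the arm can. A call with a gripper value outside its range is refused whole. "grip" is the finger opening in m, from 0 to 0.0854, set as the call begins (left out, the last holds). The fingers move at their own pace and stop on an object; "newtons" is the grip in N (left out, the last holds). Time passes only in rows, so rows that do not move let the fingers close. It gives the time, the measured TCP pose, the force and the opening at its end, in the units of the state.
- r.get_state(): the state, without advancing time (a new reading comes with each control period).
- eyes.read_camera(name): name is "scene" or "top" or "wrist"; returns the picture (480x640x3 uint8, red, green, blue); there is no depth.
- eyes.camera_model(name): a dict with "fx", "fy", "cx", "cy" (pixels), "k1" (the pictures are not rectified: a ray, as slopes to the right and down, at radius r is drawn at 1 + k1 r^2 times it, then the intrinsics apply), "rvec" (rotation vector, rad) and "tvec" (3), from world to camera coordinates, as OpenCV has them. Camera axes: x right, y down, z forward; pixel columns grow to the right and rows downward; lengths in m; the calibration is good to about 2 mm. A picture is of the moment at which its call begins: read the wrist's pose just before it. camera_model takes no time and is no camera call; for the wrist camera it gives the pose at the moment of the call.
- r.sign_off(): hands the job in, once; it reports no verdict.
The state is a dict: "clock": time; "qpos": joint angles; "dq": joint speeds; "effort": joint torques, N m; "position": TCP position; "tcp_rot": TCP orientation; "wrist_force": force on the tool from outside, world axes, zero at the start; "moment": the same for the moment, N m; "finger_gap": finger opening in m.
Only numpy, scipy, OpenCV 4.12 (cv2) and the standard library are available. Lean on these libraries where they do the work, as an engineer would, in place of code of your own. Each camera call takes 0.05 s, during which the arm holds its last target. There are 200 camera calls.

## Task

Sort the three mounting blocks with the step gauge, one at a time: lower each block's steel tongue into the gauge slot until it stops, then put it in its tray and let go before taking the next. A block that passes the wide upper part and stops on the step is good and goes in the green tray, one too thick to enter goes in the red tray, and one that drops right to the bottom is too thin and goes in the yellow tray. Leave the tools, tape, tin and trim on the bench where they are.

Things in the scene. Friction and masses are not known exactly. Their poses are not given: they have to be found in the camera images.
- gauge: Step gauge, fixed: metal block 70 (x) x 90 (y) x 40 mm tall, dark base, red lower and aluminium upper half. A slot, open at the top and both ends, runs along x through the middle: 22.5 mm wide (y) for the top 15 mm (go), then ledges narrow it to 15.5 mm (no-go) for 15 mm more, to a floor 10 mm above the bench. Origin: centre of underside; z up.
- gauge_mouth (a point): Centre of the slot's mouth, on the gauge's top, 40 mm above the bench; x along the slot, y across it, z up. A tongue goes in with its y (thickness) along this y, either way round. Too thick: it stays on the top face; good: it stops on the ledges 15 mm lower; too thin: on the floor 30 mm lower. The heads never reach the gauge.
- block_1_mid (a point): Centre, half-way up (37.5 mm above the underside), of one of three mounting blocks alike from above: black head 40 (x) x 30 (y) x 30 mm tall over a centred steel tongue 40 (x) x 45 mm tall, standing upright; 75 mm, 80 to 170 g. Tongue thickness along y is 26, 19 or 12 mm, one of each, which is not told. Grip the head (30 mm across y), its middle 22.5 mm above this point. z up.
- block_2_mid (a point): Centre, half-way up (37.5 mm above the underside), of one of three mounting blocks alike from above: black head 40 (x) x 30 (y) x 30 mm tall over a centred steel tongue 40 (x) x 45 mm tall, standing upright; 75 mm, 80 to 170 g. Tongue thickness along y is 26, 19 or 12 mm, one of each, which is not told. Grip the head (30 mm across y), its middle 22.5 mm above this point. z up.
- block_3_mid (a point): Centre, half-way up (37.5 mm above the underside), of one of three mounting blocks alike from above: black head 40 (x) x 30 (y) x 30 mm tall over a centred steel tongue 40 (x) x 45 mm tall, standing upright; 75 mm, 80 to 170 g. Tongue thickness along y is 26, 19 or 12 mm, one of each, which is not told. Grip the head (30 mm across y), its middle 22.5 mm above this point. z up.
- block_1: The body of the block whose centre is the point of the same name; origin at the centre of its underside.
- block_2: The body of the block whose centre is the point of the same name; origin at the centre of its underside.
- block_3: The body of the block whose centre is the point of the same name; origin at the centre of its underside.
- green_tray: Shallow green plastic tray, fixed, open on top, 130 (x) x 120 (y) x 25 mm tall, walls and floor 5 mm. Origin: centre of its underside, z up. For the block that stops on the step: good. The trays' places vary.
- red_tray: Shallow red plastic tray, fixed, open on top, 130 (x) x 120 (y) x 25 mm tall, walls and floor 5 mm. Origin: centre of its underside, z up. For the block that will not enter the slot: too thick. The trays' places vary.
- yellow_tray: Shallow yellow plastic tray, fixed, open on top, 130 (x) x 120 (y) x 25 mm tall, walls and floor 5 mm. Origin: centre of its underside, z up. For the block that drops to the bottom: too thin. The trays' places vary.
- tape_roll: Roll of yellow masking tape lying flat, 96 mm across, 24 mm tall; origin at the centre of its underside. Leave it alone.
- screwdriver: Screwdriver lying on the bench to the right of the trays, about 200 mm long. Leave it alone.
- spreader: Filler spreader (spatula) lying on the bench on the right, about 250 mm long. Leave it alone.
- wrench: Steel wrench lying on the bench at the near right, about 200 mm long. Leave it alone.
- trim_strip: Black car trim strip with a red line, 600 mm long, 30 mm wide, 12 mm tall, lying across the bench behind the trays; origin at the centre of its underside. Leave it alone.
- paint_tin: Small paint tin, 80 mm across, 85 mm tall, on the left; origin at the centre of its underside. Leave it alone.
Not all that is in view belongs to the job. What is shaped like the block_1 but blue is not meant.

How it is judged:
On the way, in this order (a step that is already met when the one before it is completed fails the run):
1. A block has been lowered upright into (or onto) the gauge slot, lined up with it, until it stopped (first block) (((x of block_1_mid in the frame of gauge_mouth between -0.02 and 0.02 m and y of block_1_mid in the frame of gauge_mouth between -0.006 and 0.006 m and z of block_1_mid in the frame of gauge_mouth between 0.0335 and 0.0405 m and angle between the y axis of block_1_mid and the y axis of gauge_mouth, either way round below 0.15 rad and angle between block_1_mid's own z axis and vertical below 0.15 rad and contact force between block_1 and gauge above 0.3 N) or (x of block_2_mid in the frame of gauge_mouth between -0.02 and 0.02 m and y of block_2_mid in the frame of gauge_mouth between -0.006 and 0.006 m and z of block_2_mid in the frame of gauge_mouth between 0.0035 and 0.0105 m and angle between the y axis of block_2_mid and the y axis of gauge_mouth, either way round below 0.15 rad and angle between block_2_mid's own z axis and vertical below 0.15 rad and contact force between block_2 and gauge above 0.3 N) or (x of block_3_mid in the frame of gauge_mouth between -0.02 and 0.02 m and y of block_3_mid in the frame of gauge_mouth between -0.006 and 0.006 m and z of block_3_mid in the frame of gauge_mouth between 0.0185 and 0.0255 m and angle between the y axis of block_3_mid and the y axis of gauge_mouth, either way round below 0.15 rad and angle between block_3_mid's own z axis and vertical below 0.15 rad and contact force between block_3 and gauge above 0.3 N))), for 0.1 s.
2. That block lies released in the tray that the gauge calls for (((x of block_1_mid in the frame of red_tray between -0.05 and 0.05 m and y of block_1_mid in the frame of red_tray between -0.045 and 0.045 m and z of block_1_mid in the frame of red_tray between 0.005 and 0.048 m and linear speed of block_1 below 0.03 m/s and contact force between block_1 and the fingers below 0.3 N) or (x of block_2_mid in the frame of yellow_tray between -0.05 and 0.05 m and y of block_2_mid in the frame of yellow_tray between -0.045 and 0.045 m and z of block_2_mid in the frame of yellow_tray between 0.005 and 0.048 m and linear speed of block_2 below 0.03 m/s and contact force between block_2 and the fingers below 0.3 N) or (x of block_3_mid in the frame of green_tray between -0.05 and 0.05 m and y of block_3_mid in the frame of green_tray between -0.045 and 0.045 m and z of block_3_mid in the frame of green_tray between 0.005 and 0.048 m and linear speed of block_3 below 0.03 m/s and contact force between block_3 and the fingers below 0.3 N))), for 0.1 s.
3. A block has been lowered upright into (or onto) the gauge slot, lined up with it, until it stopped, with the first one in its tray (second block) ((((x of block_1_mid in the frame of gauge_mouth between -0.02 and 0.02 m and y of block_1_mid in the frame of gauge_mouth between -0.006 and 0.006 m and z of block_1_mid in the frame of gauge_mouth between 0.0335 and 0.0405 m and angle between the y axis of block_1_mid and the y axis of gauge_mouth, either way round below 0.15 rad and angle between block_1_mid's own z axis and vertical below 0.15 rad and contact force between block_1 and gauge above 0.3 N) and ((x of block_2_mid in the frame of yellow_tray between -0.05 and 0.05 m and y of block_2_mid in the frame of yellow_tray between -0.045 and 0.045 m and z of block_2_mid in the frame of yellow_tray between 0.005 and 0.048 m and linear speed of block_2 below 0.03 m/s and contact force between block_2 and the fingers below 0.3 N) or (x of block_3_mid in the frame of green_tray between -0.05 and 0.05 m and y of block_3_mid in the frame of green_tray between -0.045 and 0.045 m and z of block_3_mid in the frame of green_tray between 0.005 and 0.048 m and linear speed of block_3 below 0.03 m/s and contact force between block_3 and the fingers below 0.3 N))) or ((x of block_2_mid in the frame of gauge_mouth between -0.02 and 0.02 m and y of block_2_mid in the frame of gauge_mouth between -0.006 and 0.006 m and z of block_2_mid in the frame of gauge_mouth between 0.0035 and 0.0105 m and angle between the y axis of block_2_mid and the y axis of gauge_mouth, either way round below 0.15 rad and angle between block_2_mid's own z axis and vertical below 0.15 rad and contact force between block_2 and gauge above 0.3 N) and ((x of block_1_mid in the frame of red_tray between -0.05 and 0.05 m and y of block_1_mid in the frame of red_tray between -0.045 and 0.045 m and z of block_1_mid in the frame of red_tray between 0.005 and 0.048 m and linear speed of block_1 below 0.03 m/s and contact force between block_1 and the fingers below 0.3 N) or (x of block_3_mid in the frame of green_tray between -0.05 and 0.05 m and y of block_3_mid in the frame of green_tray between -0.045 and 0.045 m and z of block_3_mid in the frame of green_tray between 0.005 and 0.048 m and linear speed of block_3 below 0.03 m/s and contact force between block_3 and the fingers below 0.3 N))) or ((x of block_3_mid in the frame of gauge_mouth between -0.02 and 0.02 m and y of block_3_mid in the frame of gauge_mouth between -0.006 and 0.006 m and z of block_3_mid in the frame of gauge_mouth between 0.0185 and 0.0255 m and angle between the y axis of block_3_mid and the y axis of gauge_mouth, either way round below 0.15 rad and angle between block_3_mid's own z axis and vertical below 0.15 rad and contact force between block_3 and gauge above 0.3 N) and ((x of block_1_mid in the frame of red_tray between -0.05 and 0.05 m and y of block_1_mid in the frame of red_tray between -0.045 and 0.045 m and z of block_1_mid in the frame of red_tray between 0.005 and 0.048 m and linear speed of block_1 below 0.03 m/s and contact force between block_1 and the fingers below 0.3 N) or (x of block_2_mid in the frame of yellow_tray between -0.05 and 0.05 m and y of block_2_mid in the frame of yellow_tray between -0.045 and 0.045 m and z of block_2_mid in the frame of yellow_tray between 0.005 and 0.048 m and linear speed of block_2 below 0.03 m/s and contact force between block_2 and the fingers below 0.3 N))))), for 0.1 s.
4. Two blocks lie released in their right trays ((((x of block_2_mid in the frame of yellow_tray between -0.05 and 0.05 m and y of block_2_mid in the frame of yellow_tray between -0.045 and 0.045 m and z of block_2_mid in the frame of yellow_tray between 0.005 and 0.048 m and linear speed of block_2 below 0.03 m/s and contact force between block_2 and the fingers below 0.3 N) and (x of block_3_mid in the frame of green_tray between -0.05 and 0.05 m and y of block_3_mid in the frame of green_tray between -0.045 and 0.045 m and z of block_3_mid in the frame of green_tray between 0.005 and 0.048 m and linear speed of block_3 below 0.03 m/s and contact force between block_3 and the fingers below 0.3 N)) or ((x of block_1_mid in the frame of red_tray between -0.05 and 0.05 m and y of block_1_mid in the frame of red_tray between -0.045 and 0.045 m and z of block_1_mid in the frame of red_tray between 0.005 and 0.048 m and linear speed of block_1 below 0.03 m/s and contact force between block_1 and the fingers below 0.3 N) and (x of block_3_mid in the frame of green_tray between -0.05 and 0.05 m and y of block_3_mid in the frame of green_tray between -0.045 and 0.045 m and z of block_3_mid in the frame of green_tray between 0.005 and 0.048 m and linear speed of block_3 below 0.03 m/s and contact force between block_3 and the fingers below 0.3 N)) or ((x of block_1_mid in the frame of red_tray between -0.05 and 0.05 m and y of block_1_mid in the frame of red_tray between -0.045 and 0.045 m and z of block_1_mid in the frame of red_tray between 0.005 and 0.048 m and linear speed of block_1 below 0.03 m/s and contact force between block_1 and the fingers below 0.3 N) and (x of block_2_mid in the frame of yellow_tray between -0.05 and 0.05 m and y of block_2_mid in the frame of yellow_tray between -0.045 and 0.045 m and z of block_2_mid in the frame of yellow_tray between 0.005 and 0.048 m and linear speed of block_2 below 0.03 m/s and contact force between block_2 and the fingers below 0.3 N)))), for 0.1 s.
5. A block has been lowered upright into (or onto) the gauge slot, lined up with it, until it stopped, with the other two in their trays (third block) ((((x of block_1_mid in the frame of gauge_mouth between -0.02 and 0.02 m and y of block_1_mid in the frame of gauge_mouth between -0.006 and 0.006 m and z of block_1_mid in the frame of gauge_mouth between 0.0335 and 0.0405 m and angle between the y axis of block_1_mid and the y axis of gauge_mouth, either way round below 0.15 rad and angle between block_1_mid's own z axis and vertical below 0.15 rad and contact force between block_1 and gauge above 0.3 N) and ((x of block_2_mid in the frame of yellow_tray between -0.05 and 0.05 m and y of block_2_mid in the frame of yellow_tray between -0.045 and 0.045 m and z of block_2_mid in the frame of yellow_tray between 0.005 and 0.048 m and linear speed of block_2 below 0.03 m/s and contact force between block_2 and the fingers below 0.3 N) and (x of block_3_mid in the frame of green_tray between -0.05 and 0.05 m and y of block_3_mid in the frame of green_tray between -0.045 and 0.045 m and z of block_3_mid in the frame of green_tray between 0.005 and 0.048 m and linear speed of block_3 below 0.03 m/s and contact force between block_3 and the fingers below 0.3 N))) or ((x of block_2_mid in the frame of gauge_mouth between -0.02 and 0.02 m and y of block_2_mid in the frame of gauge_mouth between -0.006 and 0.006 m and z of block_2_mid in the frame of gauge_mouth between 0.0035 and 0.0105 m and angle between the y axis of block_2_mid and the y axis of gauge_mouth, either way round below 0.15 rad and angle between block_2_mid's own z axis and vertical below 0.15 rad and contact force between block_2 and gauge above 0.3 N) and ((x of block_1_mid in the frame of red_tray between -0.05 and 0.05 m and y of block_1_mid in the frame of red_tray between -0.045 and 0.045 m and z of block_1_mid in the frame of red_tray between 0.005 and 0.048 m and linear speed of block_1 below 0.03 m/s and contact force between block_1 and the fingers below 0.3 N) and (x of block_3_mid in the frame of green_tray between -0.05 and 0.05 m and y of block_3_mid in the frame of green_tray between -0.045 and 0.045 m and z of block_3_mid in the frame of green_tray between 0.005 and 0.048 m and linear speed of block_3 below 0.03 m/s and contact force between block_3 and the fingers below 0.3 N))) or ((x of block_3_mid in the frame of gauge_mouth between -0.02 and 0.02 m and y of block_3_mid in the frame of gauge_mouth between -0.006 and 0.006 m and z of block_3_mid in the frame of gauge_mouth between 0.0185 and 0.0255 m and angle between the y axis of block_3_mid and the y axis of gauge_mouth, either way round below 0.15 rad and angle between block_3_mid's own z axis and vertical below 0.15 rad and contact force between block_3 and gauge above 0.3 N) and ((x of block_1_mid in the frame of red_tray between -0.05 and 0.05 m and y of block_1_mid in the frame of red_tray between -0.045 and 0.045 m and z of block_1_mid in the frame of red_tray between 0.005 and 0.048 m and linear speed of block_1 below 0.03 m/s and contact force between block_1 and the fingers below 0.3 N) and (x of block_2_mid in the frame of yellow_tray between -0.05 and 0.05 m and y of block_2_mid in the frame of yellow_tray between -0.045 and 0.045 m and z of block_2_mid in the frame of yellow_tray between 0.005 and 0.048 m and linear speed of block_2 below 0.03 m/s and contact force between block_2 and the fingers below 0.3 N))))), for 0.1 s.
At the end, for the whole second after the job is handed in: Each block lies at rest and released within its right tray: the 19 mm one in the green, the 26 mm one in the red, the 12 mm one in the yellow (centre within 50 mm along x and 45 mm along y of the tray's centre and 5 to 48 mm above its underside), standing or lying (x of block_1_mid in the frame of red_tray between -0.05 and 0.05 m and y of block_1_mid in the frame of red_tray between -0.045 and 0.045 m and z of block_1_mid in the frame of red_tray between 0.005 and 0.048 m and linear speed of each of block_1, block_2, block_3 below 0.03 m/s and contact force between each of block_1, block_2, block_3 and the fingers below 0.3 N and x of block_2_mid in the frame of yellow_tray between -0.05 and 0.05 m and y of block_2_mid in the frame of yellow_tray between -0.045 and 0.045 m and z of block_2_mid in the frame of yellow_tray between 0.005 and 0.048 m and x of block_3_mid in the frame of green_tray between -0.05 and 0.05 m and y of block_3_mid in the frame of green_tray between -0.045 and 0.045 m and z of block_3_mid in the frame of green_tray between 0.005 and 0.048 m); the robot touches nothing.
It fails at once if A tool, the tape roll, the paint tin or the trim strip is moved by more than 30 mm (distance of any of tape_roll, screwdriver, spreader, wrench, trim_strip, paint_tin from where it was at the start of the episode above 0.03 m).
It also fails if it takes over 72 s, if anything falls off the work surface, if the arm or the gripper's body presses on something with over 40 N, if the wrist force passes 120 N, or if a joint passes its speed limit or range.

## Working session

There is one attempt and no reset: what is moved stays moved. The work goes in short steps, Python scripts to look and compute and a tool call to move; the robot and the scene stay as the last step left them, time stands still between calls to the robot, and variables do not carry over. Pictures are saved under pics/ and viewed, about 8 in all and at most 12, crops included, and the job is handed in when it is done.

Besides the shell and the picture viewer there is one more tool, called after "Request:" as name(argument=value, ...) on one line, values as JSON. apply_moves: Moves the arm, as the interface text tells. Its arguments: {"type":"object","properties":{"plan":{"type":"array"},"grip":{"type":"number"},"newtons":{"type":"number"}},"required":["plan"]}

```bash
mkdir -p pics; cat > h.py <<'E'
import numpy as np, cv2
from workcell import r, eyes
def save(name,img): cv2.imwrite('pics/'+name,img[:,:,::-1])
def ray(m,uv):
    R=cv2.Rodrigues(np.array(m['rvec'],float))[0]; t=np.array(m['tvec'],float).ravel()
    K=np.array([[m['fx'],0,m['cx']],[0,m['fy'],m['cy']],[0,0,1]])
    uv=np.array(uv,float).reshape(-1,2); d=np.c_[(uv[:,0]-m['cx'])/m['fx'],(uv[:,1]-m['cy'])/m['fy']]
    s=d.copy()
    for _ in range(20): s=d/(1+m['k1']*(s**2).sum(1,keepdims=True))
    return -R.T@t, np.c_[s,np.ones(len(s))]@R
def onplane(m,uv,z):
    c,d=ray(m,uv); return c+d*((z-c[2])/d[:,2])[:,None]
def proj(m,P):
    R=cv2.Rodrigues(np.array(m['rvec'],float))[0]
    p=np.array(P,float).reshape(-1,3)@R.T+np.array(m['tvec'],float).ravel()
    s=p[:,:2]/p[:,2:]; s=s*(1+m['k1']*(s**2).sum(1,keepdims=True))
    return s*[m['fx'],m['fy']]+[m['cx'],m['cy']]
E
python3 - <<'E'
from h import *
for n in ['top','scene']:
    im=eyes.read_camera(n); save(n+'0.png',im); m=eyes.camera_model(n); print(n,m, ray(m,[[320,240]]))
print(r.get_state())
E
```

```text
top {'fx': 593.282951239328, 'fy': 593.282951239328, 'cx': 305.71695350982014, 'cy': 242.4455564906192, 'k1': 0.054659641771438866, 'rvec': array([ 2.1180497 , -2.13762143,  0.16493786]), 'tvec': array([0.05087119, 0.5784471 , 1.47737447])} (array([0.3239405 , 0.02681372, 1.55375926]), array([[ 0.17090328, -0.01183856, -0.98551938]]))
scene {'fx': 616.6528510341739, 'fy': 616.6528510341739, 'cx': 316.71798423677467, 'cy': 231.88227254783058, 'k1': -0.00951725660607024, 'rvec': array([ 0.72345157,  2.54263102, -1.24772966]), 'tvec': array([ 0.48472711, -0.16526524,  1.82671308])} (array([1.19514012, 1.07705823, 1.00535531]), array([[-0.39737074, -0.67050572, -0.62667391]]))
{'clock': 0.1, 'qpos': array([-1.43679759e+00,  2.59310162e-01,  1.53597753e+00,  1.64626997e-05,
        1.34801714e+00, -2.02778506e-01]), 'dq': array([ 0.00014345, -0.00126113, -0.00182128, -0.00051906,  0.00154551,
        0.00091353]), 'effort': array([ 2.25980519e-03, -4.46969140e+01, -2.91249561e+01, -2.00022318e-04,
        6.31364193e-03, -1.52957817e-06]), 'position': array([ 0.18171475, -0.51856848,  0.20923476]), 'tcp_rot': array([-2.56128835e+00,  1.81699527e+00,  1.81607568e-03]), 'wrist_force': array([-0.40963245,  0.46177413,  0.7564291 ]), 'moment': array([-0.015701  , -0.00521919, -0.01988876]), 'finger_gap': 0.08515384000397201}
```

View pics/top0.png

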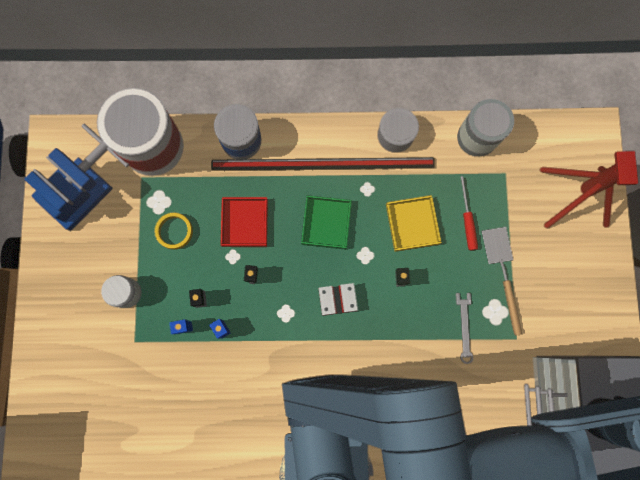

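View pics/scene0.png

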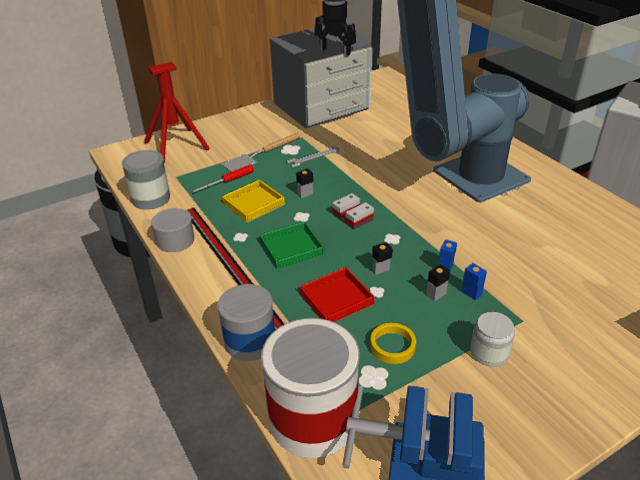

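The three black-headed blocks are at top pixels (251,273), (197,297) and (403,276). The look-alikes are the blue ones at (179,327) and (219,328), which are excluded. The gauge is at (338,299) with its slot running up the image. The trays are red (245,222), green (329,222) and yellow (414,222).

```bash
python3 - <<'E'
from h import *
im=eyes.read_camera('top'); m=eyes.camera_model('top')
hsv=cv2.cvtColor(im,cv2.COLOR_RGB2HSV)
def best(mask,name,z,box,close=0):
    x0,y0,x1,y1=box; mm=np.zeros(mask.shape,np.uint8); mm[y0:y1,x0:x1]=mask[y0:y1,x0:x1]*255
    if close: mm=cv2.morphologyEx(mm,cv2.MORPH_CLOSE,np.ones((close,close)))
    cs=cv2.findContours(mm,cv2.RETR_EXTERNAL,cv2.CHAIN_APPROX_NONE)[0]; c=max(cs,key=cv2.contourArea)
    P=onplane(m,c.reshape(-1,2),z)[:,:2]; rc=cv2.minAreaRect((P*1000).astype(np.float32))
    print(name,np.round(rc[0],1),np.round(rc[1],1),round(rc[2],1),'px',c.reshape(-1,2).mean(0).round())
H,S,V=[hsv[:,:,i].astype(int) for i in range(3)]
best((S>150)&((H<8)|(H>172))&(V>60),'red',.025,(205,185,290,260),5)
best((S>120)&(H>50)&(H<70)&(V>75),'green',.025,(290,185,370,260),5)
best((S>120)&(H>18)&(H<35)&(V>90),'yellow',.025,(375,185,450,260),5)
best((S<60)&(V>120),'gauge',.04,(310,275,365,322),9)
for n,(u,v) in dict(A=(251,273),B=(197,297),C=(403,276)).items():
    best(V<45,n,.075,(u-14,v-14,u+15,v+15),5)
    b=(S>100)&(H>10)&(H<30)&(V>100); w=np.zeros_like(b);w[v-8:v+9,u-8:u+9]=b[v-8:v+9,u-8:u+9]
    ys,xs=np.nonzero(w); print('  dot',onplane(m,[[xs.mean(),ys.mean()]],.075)[0].round(4),len(xs))
crop=np.hstack([cv2.resize(im[y:y+60,x:x+60],(390,390),interpolation=cv2.INTER_CUBIC) for x,y in [(310,270)]]+[cv2.resize(im[250:310,180:270],(400,390),interpolation=cv2.INTER_CUBIC)])
save('c1.png',crop)
E
```

```text
red [641.  208.5] [121.2 131.5] 89.4 px [244. 222.]
green [637.6  -8.2] [121.2 132.8] 83.4 px [326. 222.]
yellow [ 632.8 -235.1] [132.3 124. ] 8.5 px [413. 223.]
gauge [435.2 -34. ] [71.1 92.2] 6.9 px [338. 298.]
A [496.1 183.7] [29.3 39.9] 84.7 px [251. 274.]
  dot [0.4991 0.186  0.075 ] 30
B [438.2 317.7] [40.8 33.4] 6.5 px [197. 298.]
  dot [0.4402 0.3227 0.075 ] 29
C [ 485.9 -196.4] [29.7 37.6] 89.5 px [402. 276.]
  dot [ 0.4891 -0.1977  0.075 ] 30
```

View pics/c1.png

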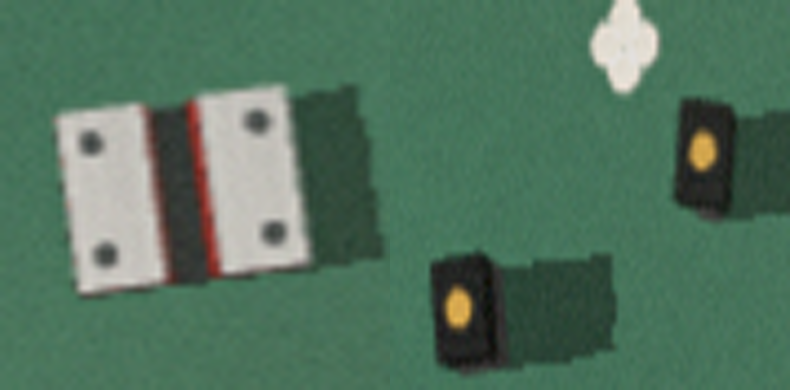

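```bash
cat >> h.py <<'E'
def go(p,yaw):
    "print turn about tool z (deg) and then the shift in turned tool axes (mm) to TCP p with tool x at world yaw deg (mod 180)"
    s=r.get_state(); R=cv2.Rodrigues(s['tcp_rot'])[0]; y0=np.degrees(np.arctan2(R[1,0],R[0,0]))
    t=-((yaw-y0+90)%180-90); y=np.radians(y0-t)
    X=np.array([np.cos(y),np.sin(y),0]); Y=np.array([np.sin(y),-np.cos(y),0]); d=np.array(p)-s['position']
    print('clock',round(s['clock'],2),'yaw0',y0.round(1),'tilt',np.round(R[:,2],3),'turn',round(t,1),'shift mm',np.round([1e3*d@X,1e3*d@Y,-1e3*d[2]],1),'q6',s['qpos'][5].round(2))
E
python3 - <<'E'
from h import *
go([.435,-.034,.26],96.9)
m=eyes.camera_model('wrist');s=r.get_state();R=cv2.Rodrigues(s['tcp_rot'])[0]
c,d=ray(m,[[320,240]]); print('cam in tool',R.T@(c-s['position']),R.T@d[0],m['fx'])
E
```

```text
clock 0.15 yaw0 -70.7 tilt [-0.     0.001 -1.   ] turn 12.4 shift mm [-450.7 -309.7  -50.6] q6 -0.2
cam in tool [-0.00083923 -0.0826093  -0.16385569] [-0.00237243  0.32796596  0.94472953] 337.0843335739733
```

Request:
apply_moves(plan=[{"dp": [0,0,0],"angular": [0,0,6.2]},{"dp": [0,0,0],"angular": [0,0,6.2]},{"dp": [-0.045,-0.031,0.004],"angular": [0,0,0]},{"dp": [-0.045,-0.031,0.004],"angular": [0,0,0]},{"dp": [-0.045,-0.031,0.004],"angular": [0,0,0]},{"dp": [-0.045,-0.031,0.004],"angular": [0,0,0]},{"dp": [-0.045,-0.031,0.004],"angular": [0,0,0]},{"dp": [-0.045,-0.031,0.004],"angular": [0,0,0]},{"dp": [-0.045,-0.031,0.004],"angular": [0,0,0]},{"dp": [-0.045,-0.031,0.004],"angular": [0,0,0]},{"dp": [-0.045,-0.031,0.004],"angular": [0,0,0]},{"dp": [-0.045,-0.031,0.004],"angular": [0,0,0]}], grip=0.06, newtons=40)

```text
clock: 1.65
position: [0.436, -0.0334, 0.1699]
tcp_rot: [-2.351, 2.084, -0.001]
wrist_force: [0.9, 0.4, 0.0]
finger_gap: 0.0599
```

Request:
apply_moves(plan=[{"dp": [0,0,0],"angular": [0,0,0]},{"dp": [0,0,0],"angular": [0,0,0]}])

```text
clock: 1.9
position: [0.4351, -0.0351, 0.1698]
tcp_rot: [2.352, -2.082, -0.001]
wrist_force: [0.3, -0.0, 0.1]
finger_gap: 0.0602
```

```bash
python3 - <<'E'
from h import *
go([.435,-.034,.17],96.9)
m=eyes.camera_model('wrist'); im=eyes.read_camera('wrist'); save('w1.png',im); np.save('w1.npy',im); np.save('w1m.npy',m,allow_pickle=True)
print(proj(m,[[.435,-.034,.04]]))
E
```

```text
clock 1.9 yaw0 -83.0 tilt [-0.001 -0.    -1.   ] turn 0.1 shift mm [-1.1  0.  -0.2] q6 1.11
[[320.48889877 219.50774445]]
```

View pics/w1.png

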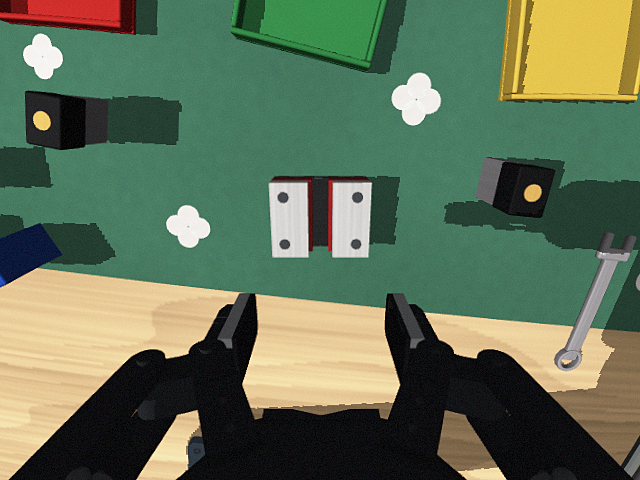

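The gauge fills (270..370, 178..257), with its slot at u≈320. One block's head is at (521,190) and another's at (58,120). I'll fit the gauge and refine the head of the right-hand one.

```bash
cat >> h.py <<'E'
def rect(m,mask,box,z,close=0):
    x0,y0,x1,y1=box; mm=np.zeros(mask.shape,np.uint8); mm[y0:y1,x0:x1]=mask[y0:y1,x0:x1]*255
    if close: mm=cv2.morphologyEx(mm,cv2.MORPH_CLOSE,np.ones((close,close)))
    c=max(cv2.findContours(mm,cv2.RETR_EXTERNAL,cv2.CHAIN_APPROX_NONE)[0],key=cv2.contourArea)
    P=onplane(m,c.reshape(-1,2),z)[:,:2]; rc=cv2.minAreaRect((P*1000).astype(np.float32))
    return [np.round(rc[0],1),np.round(rc[1],1),round(rc[2],1)]
def dot(m,im,box,z=.075):
    x0,y0,x1,y1=box; h=cv2.cvtColor(im[y0:y1,x0:x1],cv2.COLOR_RGB2HSV)
    ys,xs=np.nonzero((h[:,:,1]>100)&(h[:,:,0]>10)&(h[:,:,0]<32)&(h[:,:,2]>110))
    return onplane(m,[[xs.mean()+x0,ys.mean()+y0]],z)[0].round(4),len(xs)
E
python3 - <<'E'
from h import *
im=np.load('w1.npy'); m=np.load('w1m.npy',allow_pickle=True).item(); h=cv2.cvtColor(im,cv2.COLOR_RGB2HSV); S=h[:,:,1];V=h[:,:,2]
w=(S<50)&(V>130)
print(rect(m,w,(262,165,380,265),.04,25))
print('L',rect(m,w,(262,165,316,265),.04,9)); print('R',rect(m,w,(322,165,380,265),.04,9))
for n,b in dict(C=(508,160,560,222),A=(22,88,88,152)).items():
    x0,y0,x1,y1=b
    print(n,dot(m,im,b),rect(m,V<45,b,.075,9))
# slot edges: white inner borders per row
L=[];Rr=[]
for v in range(188,250):
    row=w[v]; 
    l=[u for u in range(290,318) if row[u]]; q=[u for u in range(322,345) if row[u]]
    L.append((max(l)+.5,v)); Rr.append((min(q)-.5,v))
for E_ in (L,Rr):
    P=onplane(m,E_,.04)[:,:2]; k=np.polyfit(P[:,0],P[:,1],1); print('edge yaw',np.degrees(np.arctan(k[0])),'y at .435',np.polyval(k,.435))
E
```

```text
[array([433.6, -33.6]), array([70.6, 90.3]), 7.0]
L [array([430.3,  -5.7]), array([70.5, 34.2]), 7.0]
R [array([437. , -61.5]), array([70.6, 34.2]), 7.4]
C (array([ 0.4873, -0.1971,  0.075 ]), 250) [array([ 488.3, -190.9]), array([41.4, 39.9]), 1.9]
A (array([0.4974, 0.1868, 0.075 ]), 276) [array([497.8, 175.2]), array([49.7, 41.3]), 86.0]
edge yaw 6.271162595997643 y at .435 -0.022205735796797348
edge yaw 6.330899870129828 y at .435 -0.044301048866174225
```

```bash
python3 - <<'E'
from h import *
go([.488,-.1973,.15],89.5)
E
```

```text
clock 1.95 yaw0 -83.1 tilt [-0.001 -0.    -1.   ] turn 7.4 shift mm [161.1 -54.3  19.9] q6 1.11
```

Request:
apply_moves(plan=[{"dp": [0,0,0],"angular": [0,0,7.4]},{"dp": [0.0403,-0.0136,0.005],"angular": [0,0,0]},{"dp": [0.0403,-0.0136,0.005],"angular": [0,0,0]},{"dp": [0.0403,-0.0136,0.005],"angular": [0,0,0]},{"dp": [0.0402,-0.0135,0.005],"angular": [0,0,0]},{"dp": [0,0,0],"angular": [0,0,0]},{"dp": [0,0,0],"angular": [0,0,0]}])

```text
clock: 2.82
position: [0.4872, -0.1975, 0.1498]
tcp_rot: [2.208, -2.234, -0.002]
wrist_force: [-0.1, 0.4, 0.4]
finger_gap: 0.0596
```

```bash
python3 - <<'E'
from h import *
m=eyes.camera_model('wrist'); im=eyes.read_camera('wrist'); save('w2.png',im); np.save('w2.npy',im); np.save('w2m.npy',m,allow_pickle=True)
p=proj(m,[[.488,-.1973,.075]])[0]; print(p); u,v=p.astype(int)
b=(u-70,v-70,u+71,min(v+70,290)); print(dot(m,im,b)); V=im.max(2); print(rect(m,V<45,b,.075,9))
go([.488,-.1973,.043],89.5)
save('c2.png',cv2.resize(im[v-100:v+100,u-130:u+130],(780,600)))
E
```

```text
[321.84285425 238.25848701]
(array([ 0.4874, -0.1967,  0.075 ]), 287)
[array([ 491.4, -196.4]), array([45.3, 28.9]), 0.3]
clock 2.88 yaw0 -90.6 tilt [-0.001  0.001 -1.   ] turn -0.1 shift mm [  0.5  -0.6 107. ] q6 0.98
```

View pics/c2.png

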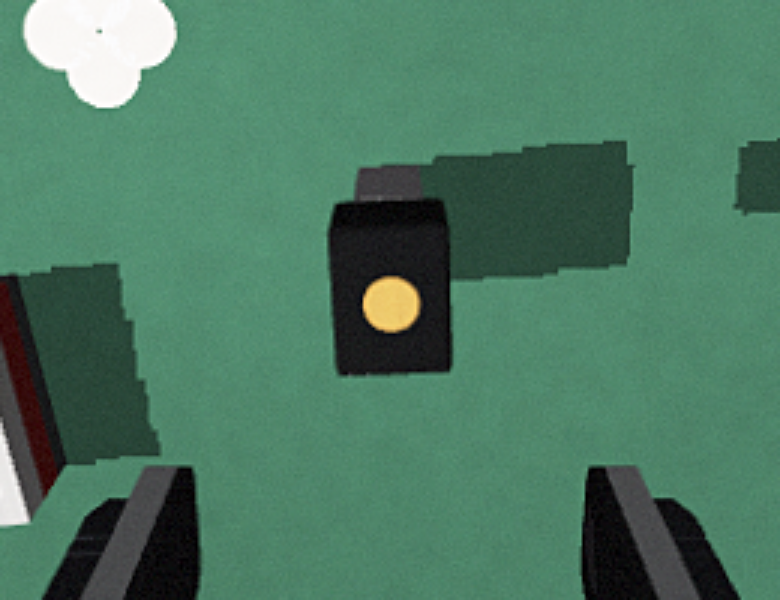

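The close crop shows the black-headed block, orange dot centred between the fingers and well aligned. Descend and grip.

Request:
apply_moves(plan=[{"dp": [0.0003,-0.0005,0.035],"angular": [0,0,0]},{"dp": [0,0,0.035],"angular": [0,0,0]},{"dp": [0,0,0.025],"angular": [0,0,0]},{"dp": [0,0,0.012],"angular": [0,0,0]},{"dp": [0,0,0],"angular": [0,0,0]}])

```text
clock: 3.5
position: [0.4885, -0.1963, 0.0429]
tcp_rot: [2.212, -2.23, -0.002]
wrist_force: [0.7, -0.4, 0.8]
finger_gap: 0.06
```

Request:
apply_moves(plan=[{"dp": [0,0,0],"angular": [0,0,0]},{"dp": [0,0,0],"angular": [0,0,0]},{"dp": [0,0,0],"angular": [0,0,0]},{"dp": [0,0,0],"angular": [0,0,0]}], grip=0.02, newtons=40)

```text
clock: 4.0
position: [0.4897, -0.1975, 0.0445]
tcp_rot: [-2.211, 2.231, -0.004]
wrist_force: [-0.8, 0.7, 6.4]
finger_gap: 0.0291
```

Request:
apply_moves(plan=[{"dp": [0,0,-0.02],"angular": [0,0,0]},{"dp": [0,0,-0.03],"angular": [0,0,0]},{"dp": [0,0,-0.02],"angular": [0,0,0]},{"dp": [0,0,0],"angular": [0,0,0]}])

```text
clock: 4.5
position: [0.49, -0.1977, 0.1147]
tcp_rot: [-2.211, 2.231, -0.006]
wrist_force: [0.3, -0.8, -2.2]
finger_gap: 0.0287
```

```bash
python3 - <<'E'
from h import *
go([.4336,-.0335,.113],96.7); print(r.get_state()['wrist_force'])
E
```

```text
clock 4.5 yaw0 -90.5 tilt [ 0.003 -0.002 -1.   ] turn -7.2 shift mm [-169.7   36.8    1.7] q6 0.98
[ 0.34433836 -0.77649512 -2.15781017]
```

Request:
apply_moves(plan=[{"dp": [0,0,0],"angular": [0,0,-7.2]},{"dp": [-0.0424,0.0086,0],"angular": [0,0,0]},{"dp": [-0.0424,0.0086,0],"angular": [0,0,0]},{"dp": [-0.0424,0.0086,0],"angular": [0,0,0]},{"dp": [-0.0424,0.0086,0],"angular": [0,0,0]},{"dp": [0,0,0],"angular": [0,0,0]},{"dp": [0,0,0],"angular": [0,0,0]},{"dp": [0,0,0],"angular": [0,0,0]}])

```text
clock: 5.5
position: [0.4353, -0.0334, 0.1128]
tcp_rot: [2.346, -2.089, 0.0]
wrist_force: [-0.1, -0.2, -1.8]
finger_gap: 0.0289
```

```bash
python3 - <<'E'
from h import *
go([.4336,-.0335,.113],96.7)
m=eyes.camera_model('wrist'); im=eyes.read_camera('wrist'); save('w3.png',im)
go([.4336,-.0335,.113],96.7)
print(proj(m,[[.4336,-.0335,.04]]))
E
```

```text
clock 5.5 yaw0 -83.4 tilt [ 0. -0. -1.] turn -0.1 shift mm [-0.1  1.7 -0.2] q6 1.12
clock 5.55 yaw0 -83.4 tilt [-0. -0. -1.] turn -0.1 shift mm [-0.2  1.7 -0.2] q6 1.12
[[321.79776412 242.55826419]]
```

View pics/w3.png

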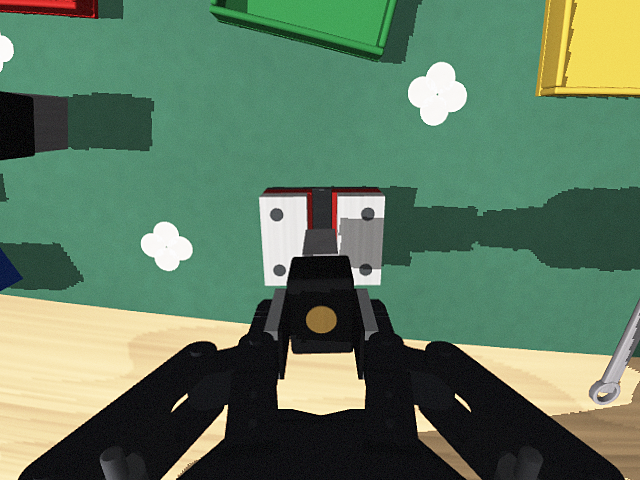

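Held block's tongue (u≈321, row 242) lines up with the slot (u≈322). Lower in stages, watching force.

Request:
apply_moves(plan=[{"dp": [0,0.001,0.013],"angular": [0,0,0]},{"dp": [0,0,0.012],"angular": [0,0,0]},{"dp": [0,0,0],"angular": [0,0,0]},{"dp": [0,0,0.004],"angular": [0,0,0]},{"dp": [0,0,0.003],"angular": [0,0,0]},{"dp": [0,0,0],"angular": [0,0,0]}])

```text
clock: 6.3
position: [0.4342, -0.0329, 0.081]
tcp_rot: [2.347, -2.088, 0.001]
wrist_force: [0.6, -2.0, -1.9]
finger_gap: 0.0289
```

Request:
apply_moves(plan=[{"dp": [0,0,0.004],"angular": [0,0,0]},{"dp": [0,0,0.004],"angular": [0,0,0]},{"dp": [0,0,0.003],"angular": [0,0,0]},{"dp": [0,0,0.002],"angular": [0,0,0]},{"dp": [0,0,0],"angular": [0,0,0]}])

```text
clock: 6.92
position: [0.435, -0.0331, 0.0693]
tcp_rot: [-2.347, 2.087, -0.003]
wrist_force: [-1.5, -1.7, 11.5]
finger_gap: 0.0287
```

Stopped on the step (TCP z 0.069 with ~13 N push; the tongue's pixel width in the picture also suits 19 mm), so this one is good and goes to green.

Request:
apply_moves(plan=[{"dp": [0,0,0],"angular": [0,0,0]},{"dp": [0,0,-0.015],"angular": [0,0,0]},{"dp": [0,0,-0.02],"angular": [0,0,0]},{"dp": [0,0,-0.01],"angular": [0,0,0]}])

```text
clock: 7.42
position: [0.434, -0.0324, 0.1136]
tcp_rot: [-2.347, 2.088, -0.0]
wrist_force: [0.1, 0.7, -1.7]
finger_gap: 0.0289
```

```bash
python3 - <<'E'
from h import *
go([.640,-.0082,.05],83.4)
E
```

```text
clock 7.42 yaw0 -83.3 tilt [ 0.  0. -1.] turn 13.3 shift mm [ -47.8 -201.8   63.6] q6 1.12
```

Request:
apply_moves(plan=[{"dp": [0,0,0],"angular": [0,0,6.6]},{"dp": [0,0,0],"angular": [0,0,6.6]},{"dp": [-0.0096,-0.0404,0],"angular": [0,0,0]},{"dp": [-0.0096,-0.0404,0],"angular": [0,0,0]},{"dp": [-0.0096,-0.0404,0],"angular": [0,0,0]},{"dp": [-0.0096,-0.0404,0],"angular": [0,0,0]},{"dp": [-0.0096,-0.0404,0.015],"angular": [0,0,0]},{"dp": [0,0,0.025],"angular": [0,0,0]},{"dp": [0,0,0.017],"angular": [0,0,0]},{"dp": [0,0,0.005],"angular": [0,0,0]},{"dp": [0,0,0],"angular": [0,0,0]}])

```text
clock: 8.8
position: [0.6399, -0.0079, 0.0513]
tcp_rot: [-2.092, 2.344, -0.0]
wrist_force: [-0.7, -0.3, -1.5]
finger_gap: 0.0289
```

Request:
apply_moves(plan=[{"dp": [0,0,0],"angular": [0,0,0]},{"dp": [0,0,0],"angular": [0,0,0]},{"dp": [0,0,0],"angular": [0,0,0]},{"dp": [0,0,-0.02],"angular": [0,0,0]},{"dp": [0,0,-0.04],"angular": [0,0,0]},{"dp": [0,0,-0.04],"angular": [0,0,0]},{"dp": [0,0,0],"angular": [0,0,0]}], grip=0.06)

```text
clock: 9.68
position: [0.6427, -0.0083, 0.1556]
tcp_rot: [-2.089, 2.34, -0.011]
wrist_force: [1.1, -1.3, 0.0]
finger_gap: 0.0599
```

```bash
python3 - <<'E'
from h import *
m=eyes.camera_model('top'); im=eyes.read_camera('top'); 
w=eyes.read_camera('wrist'); mw=eyes.camera_model('wrist'); print('green blk',dot(mw,w,(280,200,360,280),.08))
go([.4984,.1868,.15],84.7)
E
```

```text
green blk (array([ 0.6373, -0.0068,  0.08  ]), 281)
clock 9.78 yaw0 -96.5 tilt [ 0.001 -0.    -1.   ] turn -1.2 shift mm [-180.8  159.1    1.3] q6 1.5
```

Request:
apply_moves(plan=[{"dp": [0,0,0],"angular": [0,0,-1.2]},{"dp": [-0.0362,0.0318,0],"angular": [0,0,0]},{"dp": [-0.0362,0.0318,0],"angular": [0,0,0]},{"dp": [-0.0362,0.0318,0],"angular": [0,0,0]},{"dp": [-0.0362,0.0318,0],"angular": [0,0,0]},{"dp": [-0.036,0.0319,0],"angular": [0,0,0]},{"dp": [0,0,0],"angular": [0,0,0]},{"dp": [0,0,0],"angular": [0,0,0]}])

```text
clock: 10.78
position: [0.4982, 0.1867, 0.1503]
tcp_rot: [2.117, -2.32, -0.0]
wrist_force: [0.3, -0.4, 0.6]
finger_gap: 0.0601
```

```bash
cat >> h.py <<'E'
def near(g,name):
    m=eyes.camera_model('wrist'); im=eyes.read_camera('wrist'); save(name,im)
    u,v=proj(m,[[*g,.075]])[0].astype(int); b=(u-70,v-70,u+71,min(v+70,285))
    print('px',u,v,'dot',dot(m,im,b),'head',rect(m,im.max(2)<45,b,.075,9))
E
python3 - <<'E'
from h import *
near([.4984,.1868],'w4.png'); go([.4984,.1868,.043],84.7)
E
```

```text
px 321 238 dot (array([0.4971, 0.1863, 0.075 ]), 284) head [array([501. , 185.9]), array([29. , 44.9]), 84.7]
clock 10.82 yaw0 -95.3 tilt [-0.001 -0.001 -1.   ] turn 0.0 shift mm [ -0.5   0.3 107.4] q6 1.81
```

Request:
apply_moves(plan=[{"dp": [0,0,0.035],"angular": [0,0,0]},{"dp": [0,0,0.035],"angular": [0,0,0]},{"dp": [0,0,0.025],"angular": [0,0,0]},{"dp": [0,0,0.012],"angular": [0,0,0]},{"dp": [0,0,0],"angular": [0,0,0]}])

```text
clock: 11.45
position: [0.4984, 0.1861, 0.0433]
tcp_rot: [2.114, -2.322, -0.001]
wrist_force: [0.2, 0.3, 1.5]
finger_gap: 0.0601
```

Request:
apply_moves(plan=[{"dp": [0,0,0],"angular": [0,0,0]},{"dp": [0,0,0],"angular": [0,0,0]},{"dp": [0,0,0],"angular": [0,0,0]},{"dp": [0,0,0],"angular": [0,0,0]}], grip=0.02, newtons=40)

```text
clock: 11.95
position: [0.4994, 0.1869, 0.0453]
tcp_rot: [-2.115, 2.32, -0.003]
wrist_force: [0.8, -0.8, 5.9]
finger_gap: 0.0287
```

Request:
apply_moves(plan=[{"dp": [0,0,-0.03],"angular": [0,0,0]},{"dp": [0,0,-0.04],"angular": [0,0,0]},{"dp": [0,0,0],"angular": [0,0,-6]},{"dp": [0,0,0],"angular": [0,0,-6]},{"dp": [0.0423,0.0176,0],"angular": [0,0,0]},{"dp": [0.0423,0.0176,0],"angular": [0,0,0]},{"dp": [0.0423,0.0176,0],"angular": [0,0,0]},{"dp": [0.0423,0.0176,0],"angular": [0,0,0]},{"dp": [0.0423,0.0176,0],"angular": [0,0,0]},{"dp": [0,0,0],"angular": [0,0,0]},{"dp": [0,0,0],"angular": [0,0,0]},{"dp": [0,0,0],"angular": [0,0,0]}])

```text
clock: 13.45
position: [0.4358, -0.0324, 0.114]
tcp_rot: [-2.349, 2.086, 0.0]
wrist_force: [-0.4, 0.7, -1.6]
finger_gap: 0.0284
```

```bash
python3 - <<'E'
from h import *
go([.4355,-.0335,.113],96.7); print(r.get_state()['wrist_force'])
m=eyes.camera_model('wrist'); im=eyes.read_camera('wrist'); save('w5.png',im)
go([.4355,-.0335,.113],96.7)
E
```

```text
clock 13.45 yaw0 -83.2 tilt [-0.  0. -1.] turn 0.1 shift mm [1.  0.4 1. ] q6 1.12
[-0.37315937  0.72094755 -1.617731  ]
clock 13.5 yaw0 -83.2 tilt [-0.  0. -1.] turn 0.1 shift mm [1.1 0.4 0.9] q6 1.12
```

View pics/w5.png

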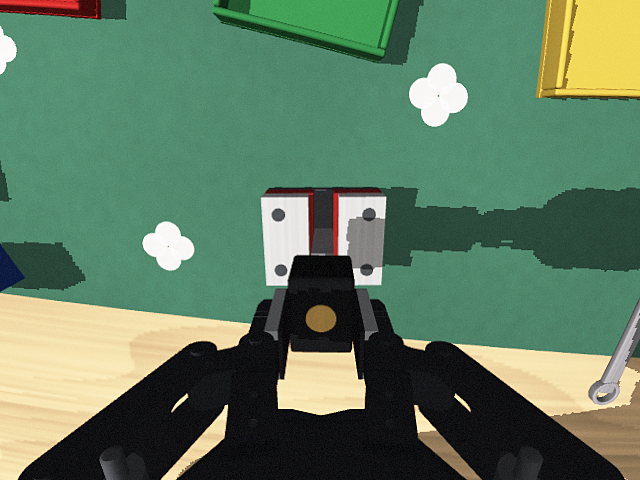

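The tongue is at u 312–334 (narrow) and the slot is centred at u≈324. Shift 1.1 mm and lower.

Request:
apply_moves(plan=[{"dp": [0.0011,0,0.013],"angular": [0,0,0]},{"dp": [0,0,0.012],"angular": [0,0,0]},{"dp": [0,0,0.003],"angular": [0,0,0]},{"dp": [0,0,0.004],"angular": [0,0,0]},{"dp": [0,0,0.004],"angular": [0,0,0]},{"dp": [0,0,0],"angular": [0,0,0]}])

```text
clock: 14.25
position: [0.4356, -0.0346, 0.0778]
tcp_rot: [2.347, -2.088, -0.001]
wrist_force: [0.4, -1.2, -0.9]
finger_gap: 0.0285
```

Request:
apply_moves(plan=[{"dp": [0,0,0.004],"angular": [0,0,0]},{"dp": [0,0,0.004],"angular": [0,0,0]},{"dp": [0,0,0.002],"angular": [0,0,0]},{"dp": [0,0,0],"angular": [0,0,0]}])

```text
clock: 14.75
position: [0.4355, -0.0344, 0.0678]
tcp_rot: [2.347, -2.088, -0.001]
wrist_force: [0.2, 0.4, -0.9]
finger_gap: 0.0282
```

Request:
apply_moves(plan=[{"dp": [0,0,0.005],"angular": [0,0,0]},{"dp": [0,0,0.004],"angular": [0,0,0]},{"dp": [0,0,0.003],"angular": [0,0,0]},{"dp": [0,0,0.002],"angular": [0,0,0]},{"dp": [0,0,0],"angular": [0,0,0]},{"dp": [0,0,0],"angular": [0,0,0]}])

```text
clock: 15.5
position: [0.4362, -0.0346, 0.0552]
tcp_rot: [-2.347, 2.087, -0.002]
wrist_force: [-3.3, 1.3, 15.1]
finger_gap: 0.0286
```

Reached the slot floor (z 0.055, ~16 N), so it is too thin and goes to yellow.

Request:
apply_moves(plan=[{"dp": [0,0,-0.015],"angular": [0,0,0]},{"dp": [0,0,-0.02],"angular": [0,0,0]},{"dp": [0,0,-0.025],"angular": [0,0,0]},{"dp": [0.0371,-0.029,0],"angular": [0,0,0]},{"dp": [0.0371,-0.029,0],"angular": [0,0,0]},{"dp": [0.0371,-0.029,0],"angular": [0,0,0]},{"dp": [0.0371,-0.029,0],"angular": [0,0,0]},{"dp": [0.0371,-0.029,0],"angular": [0,0,0]},{"dp": [0.0371,-0.029,0],"angular": [0,0,0]},{"dp": [0,0,0.03],"angular": [0,0,0]},{"dp": [0,0,0.02],"angular": [0,0,0]},{"dp": [0,0,0],"angular": [0,0,0]}])

```text
clock: 17.0
position: [0.6329, -0.2348, 0.0612]
tcp_rot: [2.346, -2.087, -0.008]
wrist_force: [-0.1, -0.2, -1.1]
finger_gap: 0.0288
```

Request:
apply_moves(plan=[{"dp": [0,0,0.007],"angular": [0,0,0]},{"dp": [0,0,0.0035],"angular": [0,0,0]},{"dp": [0,0,0],"angular": [0,0,0]}])

```text
clock: 17.38
position: [0.6347, -0.2353, 0.0539]
tcp_rot: [-2.348, 2.088, -0.001]
wrist_force: [0.1, -0.4, -1.4]
finger_gap: 0.0287
```

Request:
apply_moves(plan=[{"dp": [0,0,0],"angular": [0,0,0]},{"dp": [0,0,0],"angular": [0,0,0]},{"dp": [0,0,0],"angular": [0,0,0]},{"dp": [0,0,-0.02],"angular": [0,0,0]},{"dp": [0,0,-0.04],"angular": [0,0,0]},{"dp": [0,0,-0.04],"angular": [0,0,0]},{"dp": [0,0,0],"angular": [0,0,0]}], grip=0.06)

```text
clock: 18.25
position: [0.6369, -0.2366, 0.1583]
tcp_rot: [-2.346, 2.087, -0.013]
wrist_force: [1.4, 0.4, 0.7]
finger_gap: 0.0599
```

```bash
python3 - <<'E'
from h import *
im=eyes.read_camera('wrist'); m=eyes.camera_model('wrist'); hs=cv2.cvtColor(im,cv2.COLOR_RGB2HSV)
save('w6.png',im); V=im.max(2); print('px',proj(m,[[.632,-.235,.08]]),'head',rect(m,V<45,(250,170,390,285),.08,5))
go([.441,.3222,.15],96.5)
E
```

```text
px [[319.97187466 243.73124842]] head [array([ 636.1, -236. ]), array([44.4, 28.5]), 6.6]
clock 18.3 yaw0 -83.3 tilt [ 0.004 -0.002 -1.   ] turn 0.2 shift mm [-576.5  130.2    5.7] q6 0.93
```

Request:
apply_moves(plan=[{"dp": [-0.0524,0.0118,0.0005],"angular": [0,0,0]},{"dp": [-0.0524,0.0118,0.0005],"angular": [0,0,0]},{"dp": [-0.0524,0.0118,0.0005],"angular": [0,0,0]},{"dp": [-0.0524,0.0118,0.0005],"angular": [0,0,0]},{"dp": [-0.0524,0.0118,0.0005],"angular": [0,0,0]},{"dp": [-0.0524,0.0118,0.0005],"angular": [0,0,0]},{"dp": [-0.0524,0.0118,0.0005],"angular": [0,0,0]},{"dp": [-0.0524,0.0118,0.0005],"angular": [0,0,0]},{"dp": [-0.0524,0.0118,0.0005],"angular": [0,0,0]},{"dp": [-0.0524,0.0118,0.0005],"angular": [0,0,0]},{"dp": [-0.0524,0.0118,0.0005],"angular": [0,0,0]}])

```text
clock: 19.68
position: [0.4367, 0.3231, 0.1466]
tcp_rot: [2.346, -2.087, -0.001]
wrist_force: [1.3, 0.4, 1.0]
finger_gap: 0.0603
```

Request:
apply_moves(plan=[{"dp": [0,0,0],"angular": [0,0,0]},{"dp": [0,0,0],"angular": [0,0,0]},{"dp": [0,0,0],"angular": [0,0,0]}])

```text
clock: 20.05
position: [0.4387, 0.3207, 0.1475]
tcp_rot: [2.345, -2.089, -0.0]
wrist_force: [0.6, 0.2, -0.1]
finger_gap: 0.0602
```

```bash
python3 - <<'E'
from h import *
near([.441,.3222],'w7.png'); go([.441,.3222,.043],96.5)
E
```

```text
px 320 237 dot (array([0.4381, 0.3221, 0.075 ]), 289) head [array([442. , 322.4]), array([45.3, 29.3]), 7.2]
clock 20.1 yaw0 -83.4 tilt [-0.    -0.001 -1.   ] turn 0.1 shift mm [ -1.3  -2.3 104.7] q6 1.88
```

View pics/w7.png

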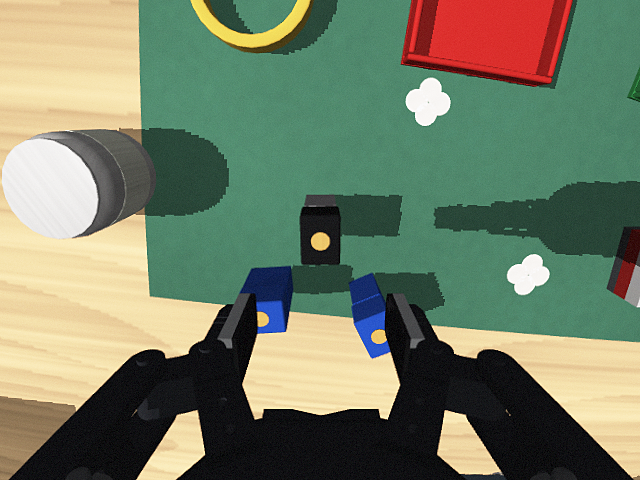

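The black block is at (320,240), with the blue look-alikes behind at (262,300) and (370,325), clear of the finger plane. Grip it.

Request:
apply_moves(plan=[{"dp": [-0.0012,-0.001,0.035],"angular": [0,0,0]},{"dp": [0,0,0.034],"angular": [0,0,0]},{"dp": [0,0,0.023],"angular": [0,0,0]},{"dp": [0,0,0.012],"angular": [0,0,0]},{"dp": [0,0,0],"angular": [0,0,0]}])

```text
clock: 20.72
position: [0.4392, 0.3225, 0.0435]
tcp_rot: [2.345, -2.088, -0.001]
wrist_force: [-0.2, 0.2, -0.6]
finger_gap: 0.06
```

Request:
apply_moves(plan=[{"dp": [0,0,0],"angular": [0,0,0]},{"dp": [0,0,0],"angular": [0,0,0]},{"dp": [0,0,0],"angular": [0,0,0]},{"dp": [0,0,0],"angular": [0,0,0]}], grip=0.02, newtons=40)

```text
clock: 21.22
position: [0.4402, 0.3236, 0.0453]
tcp_rot: [-2.346, 2.086, -0.002]
wrist_force: [-1.0, -0.8, 6.1]
finger_gap: 0.0288
```

Request:
apply_moves(plan=[{"dp": [0,0,-0.03],"angular": [0,0,0]},{"dp": [0,0,-0.04],"angular": [0,0,0]},{"dp": [0,0,-0.01],"angular": [0,0,0]}])

```text
clock: 21.6
position: [0.4407, 0.3241, 0.1266]
tcp_rot: [-2.344, 2.085, -0.003]
wrist_force: [0.2, -0.3, -2.2]
finger_gap: 0.0287
```

```bash
python3 - <<'E'
from h import *
go([.4355,-.0337,.120],96.7)
E
```

```text
clock 21.6 yaw0 -83.3 tilt [ 0.004  0.002 -1.   ] turn 0.0 shift mm [354.8  46.9   6.6] q6 1.88
```

Request:
apply_moves(plan=[{"dp": [0.0442,0.0059,0],"angular": [0,0,0]},{"dp": [0.0442,0.0059,0],"angular": [0,0,0]},{"dp": [0.0442,0.0059,0],"angular": [0,0,0]},{"dp": [0.0442,0.0059,0],"angular": [0,0,0]},{"dp": [0.0442,0.0059,0],"angular": [0,0,0]},{"dp": [0.0442,0.0059,0],"angular": [0,0,0]},{"dp": [0.0442,0.0059,0],"angular": [0,0,0]},{"dp": [0.0442,0.0059,0.006],"angular": [0,0,0]},{"dp": [0,0,0],"angular": [0,0,0]},{"dp": [0,0,0],"angular": [0,0,0]},{"dp": [0,0,0],"angular": [0,0,0]}])

```text
clock: 22.98
position: [0.4333, -0.0322, 0.1178]
tcp_rot: [-2.349, 2.086, 0.001]
wrist_force: [0.3, 0.9, -0.6]
finger_gap: 0.0288
```

```bash
python3 - <<'E'
from h import *
go([.4355,-.0337,.090],96.7)
im=eyes.read_camera('wrist'); save('w8.png',im[140:400,200:440])
go([.4355,-.0337,.090],96.7)
E
```

```text
clock 22.98 yaw0 -83.2 tilt [-0.001  0.001 -1.   ] turn 0.1 shift mm [ 1.7 -2.  27.8] q6 1.12
clock 23.02 yaw0 -83.2 tilt [-0.  0. -1.] turn 0.1 shift mm [ 1.7 -1.9 27.9] q6 1.12
```

View pics/w8.png

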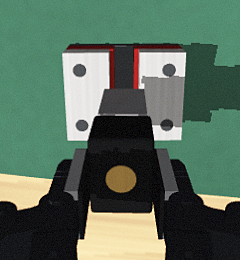

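The wide tongue (46 px) shows above the slot. Align +1.6 mm and lower onto the top face.

Request:
apply_moves(plan=[{"dp": [0.0016,-0.001,0.013],"angular": [0,0,0]},{"dp": [0,0,0.012],"angular": [0,0,0]},{"dp": [0,0,0.004],"angular": [0,0,0]},{"dp": [0,0,0.003],"angular": [0,0,0]},{"dp": [0,0,0.002],"angular": [0,0,0]},{"dp": [0,0,0],"angular": [0,0,0]},{"dp": [0,0,0],"angular": [0,0,0]}])

```text
clock: 23.9
position: [0.435, -0.0348, 0.0847]
tcp_rot: [-2.347, 2.088, -0.001]
wrist_force: [-1.6, 1.3, 5.6]
finger_gap: 0.0286
```

```bash
python3 - <<'E'
from h import *
print(r.get_state()['wrist_force']); go([.643,.2085,.052],89.4)
E
```

```text
[-1.59186925  1.32143893  5.55381379]
clock 23.9 yaw0 -83.3 tilt [ 0.001 -0.    -1.   ] turn 7.3 shift mm [-245.5 -205.4   32.7] q6 1.12
```

Rests on the top face at z 0.085 with ~7 N, so it is too thick and goes to red.

Request:
apply_moves(plan=[{"dp": [0,0,0.0005],"angular": [0,0,0]},{"dp": [0,0,-0.012],"angular": [0,0,0]},{"dp": [0,0,-0.018],"angular": [0,0,0]},{"dp": [0,0,0],"angular": [0,0,7.3]},{"dp": [-0.0351,-0.0293,0],"angular": [0,0,0]},{"dp": [-0.0351,-0.0293,0],"angular": [0,0,0]},{"dp": [-0.0351,-0.0293,0],"angular": [0,0,0]},{"dp": [-0.0351,-0.0293,0],"angular": [0,0,0]},{"dp": [-0.0351,-0.0293,0],"angular": [0,0,0]},{"dp": [-0.0351,-0.0293,0],"angular": [0,0,0]},{"dp": [-0.0351,-0.0293,0],"angular": [0,0,0]},{"dp": [0,0,0.03],"angular": [0,0,0]}])

```text
clock: 25.4
position: [0.6469, 0.2118, 0.0861]
tcp_rot: [-2.207, 2.225, -0.007]
wrist_force: [-0.4, -1.2, -2.1]
finger_gap: 0.0288
```

Request:
apply_moves(plan=[{"dp": [0,0,0.02],"angular": [0,0,0]},{"dp": [0,0,0.006],"angular": [0,0,0]},{"dp": [0,0,0.004],"angular": [0,0,0]},{"dp": [0,0,0],"angular": [0,0,0]},{"dp": [0,0,0],"angular": [0,0,0]}])

```text
clock: 26.02
position: [0.6431, 0.2087, 0.0546]
tcp_rot: [-2.209, 2.232, -0.002]
wrist_force: [0.2, 0.2, -0.2]
finger_gap: 0.0285
```

Request:
apply_moves(plan=[{"dp": [0,0,0.003],"angular": [0,0,0]},{"dp": [0,0,0],"angular": [0,0,0]}])

```text
clock: 26.28
position: [0.6423, 0.2086, 0.0505]
tcp_rot: [2.21, -2.233, -0.0]
wrist_force: [-0.8, 0.1, -1.3]
finger_gap: 0.0286
```

Request:
apply_moves(plan=[{"dp": [0,0,0],"angular": [0,0,0]},{"dp": [0,0,0],"angular": [0,0,0]},{"dp": [0,0,0],"angular": [0,0,0]},{"dp": [0,0,-0.02],"angular": [0,0,0]},{"dp": [0,0,-0.04],"angular": [0,0,0]},{"dp": [0,0,-0.05],"angular": [0,0,0]},{"dp": [0,0.04,0],"angular": [0,0,0]},{"dp": [0,0.06,0],"angular": [0,0,0]},{"dp": [0,0.06,0],"angular": [0,0,0]},{"dp": [0,0.04,0],"angular": [0,0,0]},{"dp": [0,0,0],"angular": [0,0,0]},{"dp": [0,0,0],"angular": [0,0,0]}], grip=0.06)

```text
clock: 27.78
position: [0.4436, 0.2109, 0.1612]
tcp_rot: [-2.209, 2.232, -0.002]
wrist_force: [0.4, -0.2, -0.8]
finger_gap: 0.06
```

```bash
python3 - <<'E'
from h import *
im=eyes.read_camera('top'); m=eyes.camera_model('top')
save('t9.png',cv2.resize(im[140:370,90:530],(800,418)))
V=im.max(2)
for n,g in dict(red=(.641,.2085),green=(.6376,-.0082),yellow=(.6328,-.2351)).items():
    u,v=proj(m,[[*g,.08]])[0].astype(int); print(n,g,rect(m,V<45,(u-20,v-20,u+21,v+21),.08,5))
E
```

```text
red (0.641, 0.2085) [array([637. , 202.7]), array([39.3, 28. ]), 0.4]
green (0.6376, -0.0082) [array([636.,  -8.]), array([22.9, 41.4]), 89.1]
yellow (0.6328, -0.2351) [array([ 615.7, -237.1]), array([ 8.6, 18.4]), 30.5]
```

View pics/t9.png

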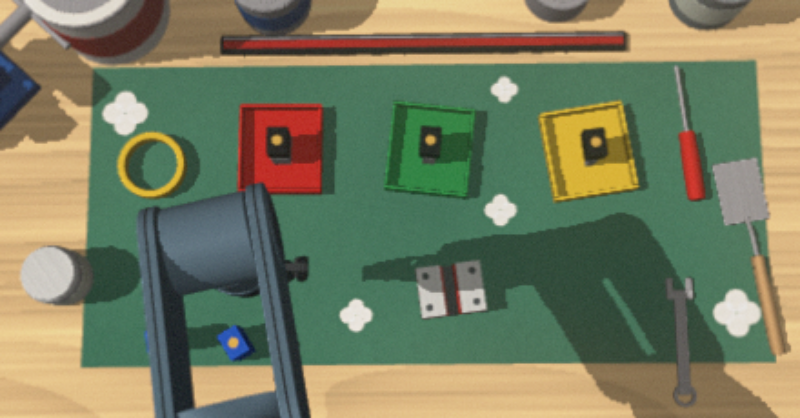

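All three blocks stand upright and released near the middle of their trays, at crop pixels (278,142), (431,142) and (595,144). The tools, tape, tin and trim are where they were, and the arm is clear.

```bash
python3 -c "
from h import *
print(r.get_state()['wrist_force']); r.sign_off()"
```

```text
[0.90166253 0.07901259 0.29393504]
the job is handed in; nothing more can be done
```

I tested all three blocks in the gauge one at a time, put each in its tray and handed the job in at about 28 s of the 72 s allowed.

| Block (start position, top camera) | Where it stopped | Push measured | Tray |
|---|---|---|---|
| Right (403,276) | On the step | about 13 N | Green (good) |
| Middle (251,273) | On the slot floor | about 16 N | Yellow (too thin) |
| Left (197,297) | On the top face | about 7 N | Red (too thick) |

- **Final picture:** it shows all three blocks upright and released near their tray centres. The tools, tape, tin and trim look unmoved, and the arm is clear.
- **Check that disagreed:** in that last top view the colour fit on the yellow tray's block caught only a fragment, and it was partial on the green one. For those two I relied on the picture and the wrist-camera fits made at release. The yellow block was let go about 4 mm above the tray floor and stayed upright.

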